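Park the sprung index plunger and run the length stop back

TASK

Take the length stop out of service. First slide the small white-ridged switch on the grey readout box across to off, away from the box's near short edge and towards its display; then pull the red T-handle of the blue carriage's index plunger out along its slanting axis, twist it about a quarter turn (either way) into its rest notch and let go, so that it stays retracted; and last slide the freed carriage along its bar, away from the robot, fully home against the rubber bumper. Leave the plunger parked, the switch off and the other things on the machine where they are.

Things in the scene. Friction and masses are not known exactly. Their poses are not given: they have to be found in the camera images.
- stop_rail: fixed stop rail, grey base 260 x 80 x 8 mm with dark end plates 12 mm thick and 82 mm high; origin under the centre of the base, on the machine top; its x runs along the bar, the way the carriage is to slide (away from the robot); its z is up. The bar, 36 x 24 mm, is canted 35 degrees to its +y side (the robot's left, away from the slitter wall); bar centre 46 mm up.
- plunger_grip (a point): centre of the red T-handle, a bar 70 mm long (point x), 16 mm thick (point y: grip across these faces), 24 mm high (point z). Point z is the plunger axis, outward, leaning 35 degrees from vertical to the rail's +y. Pulling moves the handle along +z; twisting turns it, with this point, about z. Its underside is 18 mm above the dark slotted bush at the start. It is 72 mm ahead of push_fin along the rail.
- plunger_pull (a joint): how far the plunger is pulled out, m: 0 = pin in its index hole (carriage locked), 0.014 = stop. Sprung inward, about 4 N at 0, 9 N at 0.014. The handle's cross pin must be lifted over 0.0105 to be turned, and falls back to about 0.008 in the rest notch (at which the index pin is clear of the bar).
- plunger_twist (a joint): turn of the T-handle about its axis, rad: 0 = along the bar (in the deep slot), positive counter-clockwise seen from the handle's outer end; stops at -1.5 and 1.5. The rest notches take the cross pin at angles beyond 1.15 either way; between about 0.25 and 1.1 the pin would only lie on the bush's rim.
- carriage (a joint): travel of the blue carriage along the rail's x, m: 0 = start, 0.1 = fully home against the rubber bumper. About 3 N of friction; it stays where it is left, and cannot move while the index pin is in.
- push_fin (a point): centre of the ribbed part of the upright black fin on the near end of the carriage, for pushing or pinching: fin 40 mm long (rail's x), 14 mm thick (rail's y), its top 17 mm above this point, vertical faces; The near end plate (82 mm high) is 8 mm behind the fin at the start, so push above it. The point's axes are canted like the bar's; use the stop_rail's for directions.
- readout_box: fixed grey readout box, 100 (its x) x 60 (its y) x 40 mm high with a dark-framed display on the far half of its top; origin under its centre; its x runs from the switch to the display.
- switch_ridge (a point): top middle of the switch's white ridge: 7 mm thick (box x), 28 mm wide (box y), standing 7 mm above the flush top of the box (which is 40 mm above the machine top). Axes as the box's.
- power_switch (a joint): travel of the slide switch along the box's x, m: 0 = on (green showing), 0.012 = off (red showing). A detent in the middle of the travel resists with about 3 N and then snaps it over.
- spanner: chrome combination spanner, 146 x 25 x 8 mm; origin under its centre; a bystander, leave it
- bored_block: bored steel block, 35 x 46 x 55 mm; origin under its centre; a bystander, leave it

How it is judged:
On the way, in this order (a step that is already met when the one before it is completed fails the run):
1. the readout box is switched off (value of joint power_switch above 0.0105 m), for 0.2 s.
2. the plunger rests retracted in a rest notch, let go, with the carriage not yet moved ((value of joint plunger_twist above 1 rad or value of joint plunger_twist below -1 rad) and value of joint plunger_pull between 0.0065 and 0.0095 m and value of joint power_switch above 0.0105 m and value of joint carriage below 0.01 m and contact force between the fingers and stop_rail below 0.1 N), for 0.3 s.
3. the carriage is fully home at the bumper (value of joint carriage above 0.096 m and (value of joint plunger_twist above 1 rad or value of joint plunger_twist below -1 rad) and value of joint plunger_pull between 0.0065 and 0.0095 m), for 0.2 s.
At the end, for the whole second after the job is handed in: The switch is off (travel over 10.5 mm of 12), the plunger rests in a rest notch (turned over 1.0 rad either way, pulled 6.5 to 9.5 mm), and the carriage is at rest within 4 mm of the bumper end of its travel (all of step 3 and value of joint power_switch above 0.0105 m and velocity of joint carriage between -0.005 and 0.005 m/s); the robot touches nothing.
It fails at once if a bystander on the machine top is shifted by more than 30 mm (distance of any of spanner, bored_block from where it was at the start of the episode above 0.03 m).
It also fails if it takes over 64 s, if anything falls off the work surface, if the arm or the gripper's body presses on something with over 40 N, if the wrist force passes 120 N, or if a joint passes its speed limit or range.

ROBOT

A 7-joint arm with a two-finger parallel gripper is mounted at the origin on a cart in front of the work surface, level with it; the furniture and walls round the work are solid. World frame = base frame: x ahead of the robot, y to its left, z up, the work surface at z = 0. Lengths are in m, angles in rad, forces in N, time in s.
With the tool pointing down it reaches from about 0.425 to 0.925 m from the base axis. Payload 6.8 kg.
Tool frame: the origin (TCP) lies at the very end of the fingers, on their centre line; the grasp point (between the pads) lies 19 mm behind it (bot.grip_point_offset is the distance from the TCP to the grasp point, in m); y points along the fingers, x is the direction in which the jaws open and shut, and the axes are right-handed (so a half turn about y gives the same grasp; the last joint's range is limited). The gripper opens to 88 mm and grips with 3 to 60 N. Pads are 20 mm wide; open, the fingers measure 115 mm over their backs; the gripper's body (75 mm by 178 mm) begins 61 mm behind the grasp point.
Start: joints at [-1.451, 0.477, 0.022, 1.555, -0.011, 1.109, -0.083], TCP at [0.152, 0.658, 0.223] pointing down, gripper open.
Joint ranges: [-2.96, 2.96], [-0.34, 2.1], [-1.41, 1.46], [0.24, 2.44], [-1.37, 4.51], [0.17, 1.92], [-2.96, 2.96]. Speed limits (rad/s): [2.39, 2.39, 3.14, 3.14, 3.14, 3.14, 3.14].

INTERFACE

Orientations are given as [roll, pitch, yaw] about the fixed x, y, z axes, in that order (R = Rz(yaw) Ry(pitch) Rx(roll)).
In Python, from plant import bot gives the robot as it stands.
- The arm moves only by the tool play_rows, never from a script. Its argument "increments" is a list of rows, each a list of 7 numbers: the shift along the world's x, y, z in m, then the turn, a rotation vector about the world's x, y, z in degrees, then the closure, from 0 (fully open) to 1 (shut). A call has 1 to 5 rows; each row shifts and turns the pose as measured when the row begins; what a row does not reach is not made up. A row lasts 1/8 s, in which the tool goes at most 62.5 mm and 10.7 degrees, less where a joint would pass 70% of its speed; a pose out of reach is approached as far as the arm can. A call is refused whole if a number of a shift passes 0.0625 or a number of a turn 10.7, either way. A call with a gripper value outside its range is refused whole. The fingers move at their own pace and stop on an object; "squeeze" is the grip in N (left out, the last holds). Time passes only in rows, so rows that do not move let the fingers close. It gives the time, the measured TCP pose, the force and the opening at its end, in the units of the state.
- bot.get_obs(): the state, without advancing time (a new reading comes with each control period).
- bot.grab_frame(name): name is "scene" or "top"; returns a dict with "image" (384x512x3 uint8, blue, green, red), "z_map" (384x512 float32, m along the optical axis (not along the pixel's ray), 0 where there is no reading), "mtx" (3x3 intrinsics, pixels), "view" (4x4, takes a point from world to camera coordinates). Camera axes: x right, y down, z forward; pixel columns grow to the right and rows downward; lengths in m; the calibration is good to about 2 mm. A picture is of the moment at which its call begins.
- bot.finish_job(): hands the job in, once; it reports no verdict.
Trained networks look in a picture, given as the dict that the camera call returned (one of the last four; its "shot" number tells which), for a name from the list of things; names that differ only in an ending like _2 or _b are one class to them, and where a whole thing is asked for, a point or a joint stands for the part that bears it (a point fixed in the world has none). Each returns a list of dicts, best first, with "conf" (0 to 1); they miss things now and then, are a little off and sometimes report something else, mostly with a low value. They report only what shows in the picture. A call takes as long as a camera call.
- bot.masks_of(picture, label): "pixels" (384x512 bool, what is visible of it) and "extent" ([left, top, width, height] in pixels, round what is visible of it).
The state is a dict: "clock": time; "joint_pos": joint angles; "joint_velocities": joint speeds; "joint_efforts": joint torques, N m; "eef_pos": TCP position; "tool_rot": TCP orientation; "wrist_force": force on the tool from outside, world axes, zero at the start; "wrist_torque": the same for the moment, N m; "grip_width": opening from 0.0 (shut) to 1.0 (fully open).
Only numpy, scipy, OpenCV 4.12 (cv2) and the standard library are available. Lean on these libraries where they do the work, as an engineer would, in place of code of your own. Each camera call takes 0.05 s, during which the arm holds its last target.

## Working session

There is one attempt and no reset: what is moved stays moved. The work goes in short steps, Python scripts to look and compute and a tool call to move; the robot and the scene stay as the last step left them, time stands still between calls to the robot, and variables do not carry over. Pictures are saved under pics/ and viewed, and the job is handed in when it is done.

Besides the shell and the picture viewer there is one more tool, called in YAML: its name, and indented under it one key for each argument. play_rows: Moves the arm, as the interface text tells. Its arguments: {"type":"object","properties":{"increments":{"type":"array"},"squeeze":{"type":"number"}},"required":["increments"]}

```bash
ls; mkdir -p pics; python3 - <<'E'
from plant import bot
import cv2,pickle
print(bot.get_obs())
for n in("scene","top"):
    f=bot.grab_frame(n); cv2.imwrite(f"pics/{n}0.png",f["image"]); pickle.dump(f,open(f"{n}0.pkl","wb"))
    print(n,f["mtx"],f["view"])
    for l in("stop_rail","plunger_grip","push_fin","readout_box","switch_ridge","spanner","bored_block","carriage"):
        try:
            for m in bot.masks_of(f,l)[:2]: print(l,m["conf"],m["extent"])
        except Exception as e: print(l,e)
E
```

```text
pics
{'clock': 0.0, 'joint_pos': array([-1.45111702,  0.47779825,  0.02236416,  1.556436  , -0.01148386,
        1.10928936, -0.08307746]), 'joint_velocities': array([ 0.0003279 , -0.00089686,  0.00128352, -0.00020957, -0.00076771,
        0.00042249, -0.00019285]), 'joint_efforts': array([-6.44967040e-04, -5.82867479e+01,  1.53446373e+00, -2.72603470e+01,
       -5.42514073e-02,  1.71808637e-02,  1.57707937e-04]), 'eef_pos': array([0.15232477, 0.65697686, 0.22168997]), 'tool_rot': array([-1.57095562,  0.00179541,  1.34304668]), 'wrist_force': array([ 0.20788098, -0.46122567, -0.30158921]), 'wrist_torque': array([ 0.01474488, -0.03593318, -0.02474556]), 'grip_width': 1.0015324382424369}
scene [[469.3470908    0.         261.46357469]
 [  0.         469.3470908  192.08609885]
 [  0.           0.           1.        ]] [[-0.4681199  -0.8836037  -0.010405    0.33830506]
 [-0.46209217  0.25481211 -0.84943606  0.3421144 ]
 [ 0.75321616 -0.39282985 -0.52758897  0.60473976]
 [ 0.          0.          0.          1.        ]]
stop_rail 0.83 [248.5, 159.8, 83.4, 99.3]
stop_rail 0.24 [261.5, 1
[... 464 characters left out ...]
 0.           1.        ]] [[ 0.0141184  -0.99977336  0.0159341   0.06024157]
 [-0.99168047 -0.01603969 -0.12772069  0.59890875]
 [ 0.12794732 -0.01399833 -0.99168217  0.87005266]
 [ 0.          0.          0.          1.        ]]
stop_rail 0.78 [263.0, 117.9, 47.1, 128.5]
stop_rail 0.48 [217.8, 150.7, 8.5, 49.6]
plunger_grip 0.85 [262.5, 167.5, 15.3, 37.5]
push_fin 0.73 [265.4, 117.6, 44.3, 127.8]
readout_box 0.73 [216.8, 108.0, 28.8, 28.0]
readout_box 0.71 [218.7, 236.9, 37.8, 49.5]
switch_ridge 0.66 [227.9, 264.5, 17.5, 16.2]
spanner 0.79 [216.2, 147.0, 9.7, 54.2]
bored_block 0.68 [218.4, 112.7, 21.9, 23.0]
carriage 0.94 [261.4, 165.7, 39.1, 68.8]
carriage 0.25 [262.9, 168.3, 14.4, 34.9]
```

```bash
python3 - <<'E'
import cv2
a=cv2.imread("pics/scene0.png")[130:330,150:400]; cv2.imwrite("pics/s0c.png",cv2.resize(a,None,fx=3,fy=3,interpolation=2))
a=cv2.imread("pics/top0.png")[90:310,180:350]; cv2.imwrite("pics/t0c.png",cv2.resize(a,None,fx=2.7,fy=2.7,interpolation=2))
E
```

```text
(no output)
```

View pics/s0c.png

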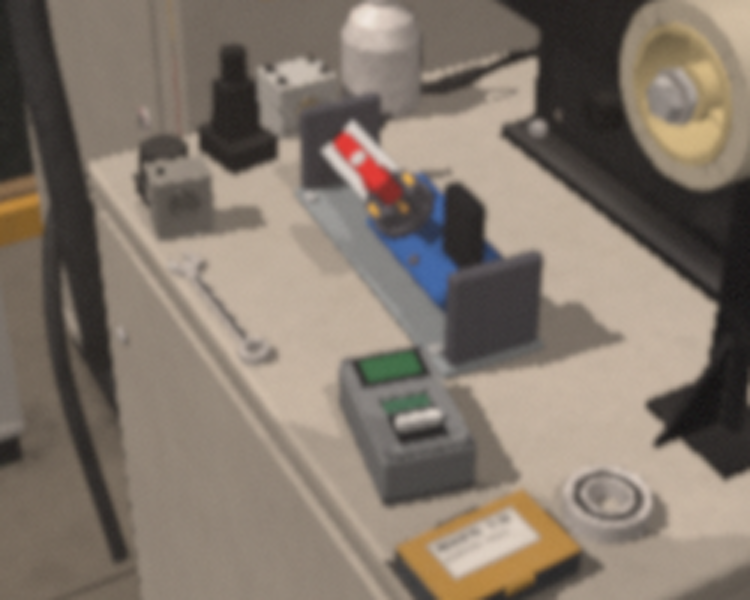

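View pics/t0c.png

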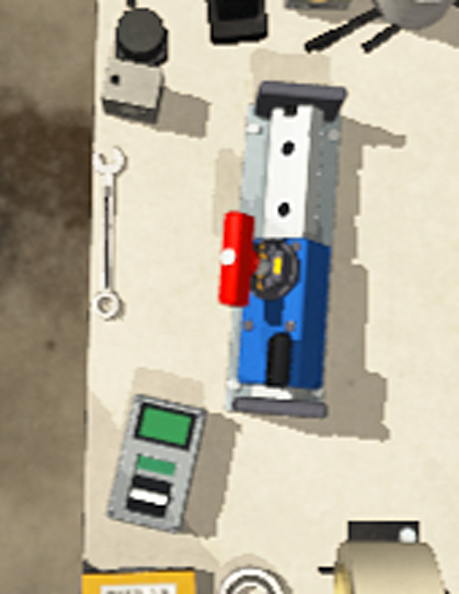

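View pics/top0.png

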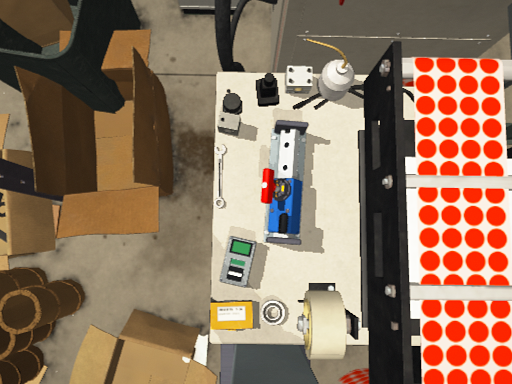

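```bash
cat > h.py <<'E'
import numpy as np,cv2,pickle
def cloud(f):
    z=f["z_map"];K=f["mtx"];V=f["view"]
    v,u=np.mgrid[:384,:512]
    P=np.stack([(u-K[0,2])/K[0,0]*z,(v-K[1,2])/K[1,1]*z,z],-1)
    W=(P-V[:3,3])@V[:3,:3]
    W[z==0]=np.nan
    return W
def proj(f,p):
    p=np.atleast_2d(p);c=p@f["view"][:3,:3].T+f["view"][:3,3]
    q=c@f["mtx"].T;return q[:,:2]/q[:,2:]
E
python3 - <<'E'
from h import *
np.set_printoptions(precision=4,suppress=True)
for n in("top","scene"):
    f=pickle.load(open(n+"0.pkl","rb"));W=cloud(f)
    print(n)
    sub=W.reshape(-1,3);sub=sub[~np.isnan(sub[:,0])]
    t=sub[(abs(sub[:,2])<.01)&(sub[:,0]>.3)&(sub[:,0]<.8)]
    print("table",np.median(t[:,2]))
    # end plates: height 74..90
    for lo,hi,zl,zh,nm in[(.45,.53,.072,.09,'near'),(.70,.8,.072,.09,'far')]:
        pass
    if n=="top":
        for r in range(112,250,6):
            print(r,[ (int(1000*W[r,c,0]),int(1000*W[r,c,1]),int(1000*W[r,c,2])) for c in range(258,314,7)] if not np.isnan(W[r,258:314]).any() else 'nan')
        for r in range(236,288,4):
            print(r,[ (int(1000*W[r,c,0]),int(1000*W[r,c,1]),int(1000*W[r,c,2])) for c in range(218,260,5)])
E
```

```text
top
table -6.714354650480298e-05
112 [(779, 59, 0), (779, 43, 0), (780, 27, 0), (780, 10, 1), (780, -5, 0), (781, -21, -1), (781, -38, -1), (782, -54, -1)]
118 nan
124 [(750, 59, 1), (751, 43, 0), (751, 26, 0), (728, 16, 82), (728, 2, 81), (728, -12, 82), (729, -27, 80), (729, -42, 82)]
130 [(736, 59, -1), (736, 43, 2), (734, 27, 8), (727, 13, 38), (722, 0, 54), (720, -14, 63), (724, -31, 52), (738, -54, 1)]
136 nan
142 [(708, 58, -2), (708, 42, 0), (707, 26, 6), (706, 11, 8), (695, 0, 56), (693, -14, 64), (708, -37, 6), (709, -54, 1)]
148 [(694, 58, 0), (694, 42, 0), (692, 26, 7), (694, 10, 3), (682, 0, 57), (680, -14, 64), (694, -37, 6), (696, -54, 0)]
154 [(679, 58, 2), (680, 42, 0), (679, 26, 5), (679, 10, 6), (669, 0, 54), (667, -14, 65), (680, -37, 7), (681, -54, 0)]
160 [(665, 58, 2), (666, 42, 0), (664, 26, 9), (657, 13, 45), (655, 0, 57), (654, -14, 64), (665, -37, 8), (667, -54, 1)]
166 [(651, 58, 2), (651, 42, 2), (651, 26, 4), (644, 13, 47), (643, 0, 55), (641, -14, 63), (652, -37, 8), (654, -54, -2)]
172 nan
178 [(624, 57, 0), (606, 46, 120), (608, 32, 110), (617, 13, 48
[... 2495 characters left out ...]
 119, 40), (424, 109, 41), (424, 98, 38), (424, 88, 35), (424, 77, 39), (422, 66, -2), (422, 55, 0)]
272 [(412, 143, -3), (415, 130, 40), (415, 120, 34), (416, 109, 46), (416, 98, 39), (416, 88, 40), (416, 77, 38), (413, 66, 0), (413, 55, 0)]
276 [(404, 143, 0), (407, 130, 40), (407, 119, 40), (407, 109, 39), (408, 98, 46), (408, 87, 41), (408, 77, 40), (405, 66, 1), (405, 54, 0)]
280 [(395, 143, 0), (399, 130, 38), (399, 119, 40), (399, 108, 37), (399, 98, 41), (399, 87, 40), (399, 77, 35), (396, 65, 0), (396, 54, 0)]
284 [(386, 142, 0), (386, 131, -2), (387, 120, -1), (390, 108, 36), (391, 98, 38), (391, 87, 37), (387, 76, 0), (388, 65, 1), (387, 54, -2)]
scene
table -0.0007350333222276874
```

```bash
python3 - <<'E'
from h import *
np.set_printoptions(precision=4,suppress=True)
f=pickle.load(open("top0.pkl","rb"));W=cloud(f);I=f["image"].astype(int)
def rect(m,nm):
    p=W[m][:,:2];r=cv2.minAreaRect((p*1000).astype(np.float32));print(nm,len(p),r,W[m].mean(0))
X,Y,Z=np.moveaxis(np.nan_to_num(W),-1,0)
rect((X>.38)&(X<.495)&(Y>.06)&(Y<.14)&(Z>.031)&(Z<.052),"box")
rect((X>.465)&(X<.495)&(Y>-.05)&(Y<.05)&(Z>.07)&(Z<.09),"near plate")
rect((X>.715)&(X<.75)&(Y>-.06)&(Y<.04)&(Z>.072)&(Z<.09),"far plate")
rect((X>.48)&(X<.545)&(Y>-.01)&(Y<.02)&(Z>.105)&(Z<.13),"fin")
red=(I[...,2]>150)&(I[...,1]<80)&(I[...,0]<80)&(X>.5)&(X<.66)&(Y>0)&(Y<.08)
rect(red,"red")
p=W[red&(Z>.09)];print(p.min(0),p.max(0))
# yaw via plane of handle
# box base/rail base
rect((X>.47)&(X<.75)&(Y>-.06)&(Y<.06)&(Z>.005)&(Z<.012),"base")
wh=(I.min(-1)>190)&(X>.395)&(X<.425)&(Y>.07)&(Y<.13)&(Z>.035)
rect(wh,"switch white")
E
```

```text
box 1324 ((438.31011962890625, 99.07350158691406), (59.98432922363281, 99.90552520751953), 77.83956909179688) [0.4382 0.099  0.0395]
near plate 196 ((483.694091796875, 3.798381805419922), (68.77061462402344, 11.839751243591309), 86.04895782470703) [0.4838 0.0046 0.081 ]
far plate 202 ((730.7477416992188, -10.936016082763672), (68.0304183959961, 12.728885650634766), 86.60862731933594) [ 0.7297 -0.0107  0.0805]
fin 152 ((518.0535278320312, 8.210354804992676), (15.229536056518555, 39.967529296875), 86.40118408203125) [0.5177 0.0087 0.1163]
red 220 ((591.4051513671875, 39.31910705566406), (26.778099060058594, 66.51868438720703), 86.44391632080078) [0.5922 0.0443 0.1176]
[0.5586 0.0259 0.1042] [0.6249 0.0543 0.1242]
base 831 ((607.2787475585938, -6.616161346435547), (90.94548034667969, 257.86541748046875), 87.67943572998047) [ 0.6406 -0.001   0.008 ]
switch white 44 ((412.01116943359375, 97.61438751220703), (15.185068130493164, 43.03770065307617), 8.93177318572998) [0.4132 0.103  0.0458]
```

play_rows:
  increments:
    - [0.03,-0.06,0,0,0,-10,0.5]
    - [0.03,-0.06,0,0,0,-10,0.5]
    - [0.03,-0.06,0,0,0,-10,0.5]
    - [0.03,-0.06,0,0,0,-10,0.5]
    - [0.03,-0.06,0,0,0,-10,0.5]

```text
clock: 1.52
eef_pos: [0.2912, 0.3754, 0.2223]
tool_rot: [-1.567, -0.003, 0.45]
wrist_force: [1.1, 0.9, 0.5]
grip_width: 0.511
```

play_rows:
  increments:
    - [0.03,-0.06,0,0,0,-10,0.5]
    - [0.03,-0.06,0,0,0,-10,0.5]
    - [0.03,-0.06,-0.03,0,0,-10,0.5]
    - [0.025,-0.06,-0.04,0,0,-10,0.5]
    - [0.01,-0.02,-0.04,0,0,-5,0.5]

```text
clock: 2.15
eef_pos: [0.4068, 0.1411, 0.1272]
tool_rot: [-1.554, -0.012, -0.367]
wrist_force: [0.1, 0.8, 0.5]
grip_width: 0.499
```

```bash
cat >> h.py <<'E'
from scipy.spatial.transform import Rotation as Ro
def togo(b,p,R):
    o=b.get_obs();Rc=Ro.from_euler("xyz",o["tool_rot"])
    print("t",round(o["clock"],2),"d mm",np.round((np.array(p)-o["eef_pos"])*1000,1),"rot deg",np.round((Ro.from_matrix(R)*Rc.inv()).as_rotvec(degrees=True),1),"F",np.round(o["wrist_force"],1),"w",round(o["grip_width"]*88,1),"j",np.round(o["joint_pos"],2))
def down(yaw):
    return Ro.from_euler("xyz",[-np.pi/2,0,np.radians(yaw)]).as_matrix()
E
python3 - <<'E'
from h import *
from plant import bot
a=np.radians(-12.2);r=np.array([.4135,.1043]);u=np.array([np.cos(a),np.sin(a)])
p=[*(r+.010*u),.0425];print(p)
togo(bot,p,down(-12.2))
E
```

```text
[np.float64(0.4232741589428609), np.float64(0.10218675203544612), 0.0425]
t 2.15 d mm [ 16.5 -38.9 -84.7] rot deg [-0.7  0.9  8.8] F [0.1 0.8 0.5] w 43.9 j [-0.95  0.22  0.54  2.25 -0.18  0.7  -0.65]
```

play_rows:
  increments:
    - [0.012,-0.036,0,-0.7,0.9,8.5,0.5]
    - [0.004,-0.003,-0.03,0,0,0,0.5]
    - [0,0,0,0,0,0,0.5]

```text
clock: 2.52
eef_pos: [0.4228, 0.0982, 0.0949]
tool_rot: [-1.574, 0.002, -0.219]
wrist_force: [-0.3, -0.5, 0.5]
grip_width: 0.497
```

```bash
cat > sw.py <<'E'
from h import *
from plant import bot
a=np.radians(-12.2);r=np.array([.4135,.1043]);u=np.array([np.cos(a),np.sin(a)])
p=[*(r+.010*u),.0425]
togo(bot,p,down(-12.2)); print(bot.get_obs()["eef_pos"])
E
python3 sw.py
```

```text
t 2.52 d mm [  0.5   4.  -52.4] rot deg [ 0.2 -0.2  0.3] F [-0.3 -0.5  0.5] w 43.8 j [-0.8   0.3   0.51  2.25 -0.24  0.64 -0.34]
[0.42278569 0.09823402 0.09493685]
```

play_rows:
  increments:
    - [0.0,0.004,-0.03,0,0,0,0.5]
    - [0,0,-0.018,0,0,0,0.5]
    - [0,0,0,0,0,0,0.5]

```text
clock: 2.9
eef_pos: [0.4249, 0.1048, 0.049]
tool_rot: [-1.57, -0.001, -0.217]
wrist_force: [-0.2, 0.7, 0.7]
grip_width: 0.498
```

```bash
python3 sw.py
```

```text
t 2.9 d mm [-1.6 -2.6 -6.5] rot deg [-0.   0.1  0.3] F [-0.2  0.7  0.7] w 43.8 j [-0.75  0.4   0.44  2.27 -0.33  0.53 -0.27]
[0.42485871 0.10476744 0.04901727]
```

play_rows:
  increments:
    - [-0.001,-0.0025,-0.006,0,0,0,0.5]
    - [0,0,0,0,0,0,0.5]
    - [0.008,-0.0017,0,0,0,0,0.5]
    - [0,0,0,0,0,0,0.5]

```text
clock: 3.4
eef_pos: [0.4334, 0.1017, 0.0454]
tool_rot: [-1.567, -0.004, -0.216]
wrist_force: [-0.5, -0.4, -1.1]
grip_width: 0.5
```

```bash
python3 sw.py
```

```text
t 3.4 d mm [-10.1   0.4  -2.9] rot deg [-0.2  0.2  0.2] F [-0.5 -0.4 -1.1] w 44.0 j [-0.73  0.41  0.43  2.26 -0.34  0.53 -0.25]
[0.43335956 0.10173883 0.04541179]
```

play_rows:
  increments:
    - [-0.004,0.001,0,0,0,0,0.5]
    - [0,0,-0.0025,0,0,0,0.5]
    - [0,0,0,0,0,0,0.5]

```text
clock: 3.78
eef_pos: [0.43, 0.1028, 0.0431]
tool_rot: [-1.566, -0.005, -0.216]
wrist_force: [-0.2, -0.2, 0.7]
grip_width: 0.502
```

```bash
python3 sw.py
```

```text
t 3.77 d mm [-6.7 -0.6 -0.6] rot deg [-0.2  0.4  0.2] F [-0.2 -0.2  0.7] w 44.2 j [-0.73  0.41  0.43  2.27 -0.35  0.52 -0.25]
[0.43000032 0.10281362 0.04311218]
```

play_rows:
  increments:
    - [0.006,-0.0013,-0.001,0,0,0,0.5]
    - [0.006,-0.0013,-0.001,0,0,0,0.5]
    - [0.004,-0.0008,0,0,0,0,0.5]
    - [0,0,0,0,0,0,0.5]

```text
clock: 4.28
eef_pos: [0.4438, 0.0996, 0.0404]
tool_rot: [-1.568, 0.002, -0.216]
wrist_force: [-3.4, 1.4, 3.8]
grip_width: 0.5
```

```bash
python3 sw.py
```

```text
t 4.28 d mm [-20.5   2.6   2.1] rot deg [-0.2 -0.1  0.2] F [-3.4  1.4  3.8] w 44.0 j [-0.7   0.44  0.42  2.23 -0.35  0.53 -0.22]
[0.44380557 0.0996103  0.04042434]
```

play_rows:
  increments:
    - [0.004,-0.0008,0.0015,0,0,0,0.5]
    - [0.004,-0.0008,0,0,0,0,0.5]
    - [0,0,0,0,0,0,0.5]

```text
clock: 4.65
eef_pos: [0.4437, 0.0993, 0.0408]
tool_rot: [-1.57, 0.018, -0.214]
wrist_force: [0.8, -1.5, 3.3]
grip_width: 0.499
```

```bash
python3 sw.py; python3 - <<'E'
from plant import bot
import cv2,pickle
for n in("scene","top"):
    f=bot.grab_frame(n); pickle.dump(f,open(n+"1.pkl","wb"))
    a=f["image"][220:320,230:330] if n=="scene" else f["image"][220:300,200:290]
    cv2.imwrite(f"pics/{n}1.png",cv2.resize(a,None,fx=5,fy=5,interpolation=2))
E
```

```text
t 4.65 d mm [-20.4   2.9   1.7] rot deg [-0.3 -1.   0. ] F [ 0.8 -1.5  3.3] w 43.9 j [-0.69  0.44  0.42  2.22 -0.35  0.55 -0.22]
[0.4436905  0.09931118 0.04079763]
```

View pics/scene1.png

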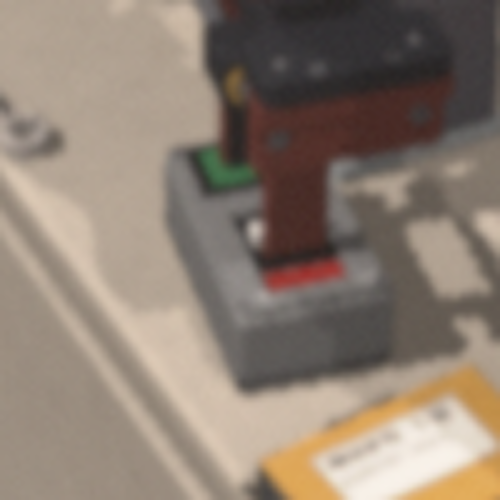

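play_rows:
  increments:
    - [0.003,-0.0006,0.0005,0,0,0,0.5]
    - [-0.006,0.0013,0,0,0,0,0.5]
    - [0,0,0.04,0,0,0,0.5]
    - [0,0,0.06,0,0,0,0.5]
    - [-0.02,0.06,0.06,0,0,0,0.5]

```text
clock: 5.38
eef_pos: [0.424, 0.1404, 0.1854]
tool_rot: [-1.575, 0.022, -0.221]
wrist_force: [1.8, 1.5, 0.9]
grip_width: 0.503
```

play_rows:
  increments:
    - [-0.02,0.06,0.05,0,0,0,0.5]
    - [-0.0,0.06,0.0,0,0,0,0.5]

```text
clock: 5.62
eef_pos: [0.41, 0.2501, 0.2295]
tool_rot: [-1.566, 0.016, -0.225]
wrist_force: [1.0, 0.4, -0.4]
grip_width: 0.502
```

```bash
python3 sw.py; python3 - <<'E'
from plant import bot
from h import *
np.set_printoptions(precision=4,suppress=True)
for n in("scene","top"):
    f=bot.grab_frame(n); pickle.dump(f,open(n+"2.pkl","wb"))
    a=f["image"][220:320,230:330] if n=="scene" else f["image"][220:300,200:290]
    cv2.imwrite(f"pics/{n}2.png",cv2.resize(a,None,fx=4,fy=4,interpolation=2))
th=np.radians(-3.4);ex=np.array([np.cos(th),np.sin(th),0]);ey=np.array([-np.sin(th),np.cos(th),0]);ez=np.array([0,0,1.])
c,s=np.cos(np.radians(35)),np.sin(np.radians(35))
n_=c*ez+s*ey; t_=c*ey-s*ez
O=np.array([.5181,.0082,0])
for n in("scene0","top0","scene2","top2"):
    f=pickle.load(open(n+".pkl","rb"));W=cloud(f);I=f["image"].astype(int)
    X,Y,Z=np.moveaxis(np.nan_to_num(W),-1,0)
    red=(I[...,2]>120)&(I[...,1]<90)&(I[...,0]<90)&(I[...,2]>2*I[...,1])&(X>.5)&(X<.68)&(Y>0)&(Y<.09)&(Z>.085)
    p=W[red]-O
    q=np.stack([p@ex,p@t_,p@n_],1)*1000
    print(n,len(q),np.percentile(q,[2,25,50,75,98],axis=0))
    h=q[(abs(q[:,0]-72)<30)]
    for lo in range(-60,10,3):
        m=(h[:,1]>=lo)&(h[:,1]<lo+3)
        if m.sum()>3: print(lo,m.sum(),np.median(h[m,2]).round(1),end='; ')
    print()
E
```

```text
t 5.62 d mm [  13.3 -147.9 -187. ] rot deg [-0.5 -0.8  0.7] F [ 1.   0.4 -0.4] w 44.2 j [-1.11  0.15  0.49  2.02 -0.1   1.   -0.79]
[0.4099615 0.2501366 0.2294776]
scene0 127 [[ 37.5975 -37.4972 105.96  ]
 [ 40.4485 -33.6401 118.1018]
 [ 50.585  -30.5569 120.944 ]
 [ 66.9    -27.5975 122.1054]
 [102.3163 -23.8628 123.8082]]
-39 7 118.0; -36 20 121.9; -33 17 122.1; -30 19 121.8; -27 15 121.2; 
top0 351 [[ 39.198  -41.1812 100.2192]
 [ 54.0607 -39.675  111.7864]
 [ 70.3117 -38.2222 119.5426]
 [ 88.8568 -33.4002 121.4597]
 [104.1791 -26.143  123.8053]]
-42 123 111.0; -39 78 119.4; -36 35 121.9; -33 28 121.9; -30 27 121.4; -27 16 121.3; 
scene2 105 [[ 37.6909 -37.3758 111.1198]
 [ 42.4568 -33.4097 119.4863]
 [ 51.4706 -30.5065 121.2953]
 [ 88.049  -27.5784 122.1283]
 [102.9648 -23.4337 123.9241]]
-39 5 119.1; -36 20 121.4; -33 17 121.5; -30 17 122.1; -27 14 121.8; 
top2 338 [[ 40.0942 -41.1197  99.4581]
 [ 55.6443 -39.6787 112.4906]
 [ 71.1158 -38.1078 119.5947]
 [ 89.3618 -32.7967 121.4279]
 [104.198  -25.458  123.4502]]
-42 122 111.8; -39 75 119.5; -36 31 121.8; -33 24 121.6; -30 31 121.6; -27 18 121.0;
```

View pics/scene2.png

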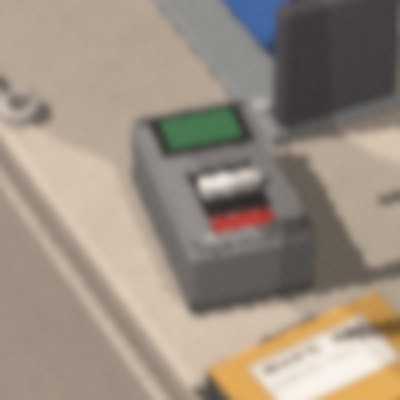

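View pics/top2.png

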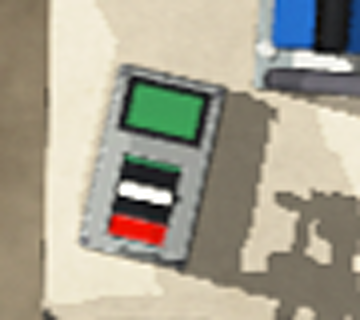

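```bash
python3 - <<'E'
from h import *
a=np.radians(-12.2);R=np.array([[np.cos(a),np.sin(a)],[-np.sin(a),np.cos(a)]])
for n in("top0","top2","scene0","scene2"):
    f=pickle.load(open(n+".pkl","rb"));I=f["image"].astype(float).min(-1)
    # rays onto plane z=.047
    K=f["mtx"];V=f["view"];v,u=np.mgrid[:384,:512]
    d=np.stack([(u-K[0,2])/K[0,0],(v-K[1,2])/K[1,1],np.ones_like(u)],-1)@V[:3,:3];C=-V[:3,:3].T@V[:3,3]
    s=(.047-C[2])/d[...,2];P=C+d*s[...,None]
    q=(P[...,:2]-[.4383,.0991])@R.T*1000
    m=(q[...,0]>-38)&(q[...,0]<-3)&(abs(q[...,1])<9)
    w=np.where(m,np.clip(I-130,0,None),0)
    print(n,(w[...,None]*q).sum((0,1))/w.sum())
E
```

```text
top0 [-22.77992662  -0.16755614]
top2 [-13.88477059  -0.03785454]
scene0 [-25.61181918  -0.4963292 ]
scene2 [-14.26677967   1.69608588]
```

```bash
python3 - <<'E'
from h import *
a=np.radians(-12.2);R=np.array([[np.cos(a),np.sin(a)],[-np.sin(a),np.cos(a)]])
for n in("top0","top2","scene0","scene2"):
    f=pickle.load(open(n+".pkl","rb"));I=f["image"].astype(float).min(-1)
    K=f["mtx"];V=f["view"]
    # resample ortho on plane .047
    xs=np.arange(-48,5,.5);ys=np.arange(-10,10.1,1)
    g=np.stack(np.meshgrid(xs,ys),-1).reshape(-1,2)/1000
    p=g@R+[.4383,.0991]; uv=proj(f,np.c_[p,np.full(len(p),.047)]).astype(np.float32)
    val=cv2.remap(I.astype(np.float32),uv[:,:1],uv[:,1:],cv2.INTER_LINEAR).reshape(len(ys),len(xs)).mean(0)
    print(n,[(xs[i],int(val[i])) for i in range(0,len(xs),3)])
E
```

```text
top0 [(np.float64(-48.0), 128), (np.float64(-46.5), 136), (np.float64(-45.0), 152), (np.float64(-43.5), 156), (np.float64(-42.0), 160), (np.float64(-40.5), 142), (np.float64(-39.0), 85), (np.float64(-37.5), 44), (np.float64(-36.0), 30), (np.float64(-34.5), 31), (np.float64(-33.0), 29), (np.float64(-31.5), 24), (np.float64(-30.0), 72), (np.float64(-28.5), 206), (np.float64(-27.0), 250), (np.float64(-25.5), 253), (np.float64(-24.0), 246), (np.float64(-22.5), 185), (np.float64(-21.0), 92), (np.float64(-19.5), 33), (np.float64(-18.0), 31), (np.float64(-16.5), 35), (np.float64(-15.0), 35), (np.float64(-13.5), 34), (np.float64(-12.0), 59), (np.float64(-10.5), 123), (np.float64(-9.0), 166), (np.float64(-7.5), 168), (np.float64(-6.0), 121), (np.float64(-4.5), 79), (np.float64(-3.0), 63), (np.float64(-1.5), 62), (np.float64(0.0), 61), (np.float64(1.5), 62), (np.float64(3.0), 85), (np.float64(4.5), 138)]
top2 [(np.float64(-48.0), 141), (np.float64(-46.5), 120), (np.float64(-45.0), 118), (np.float64(-43.5), 139), (np.float64(-42.0), 168), (np.float64(-40.5), 164), (np.float64(-39.0), 119), (np.
[... 1831 characters left out ...]
.float64(-36.0), 59), (np.float64(-34.5), 54), (np.float64(-33.0), 50), (np.float64(-31.5), 48), (np.float64(-30.0), 48), (np.float64(-28.5), 51), (np.float64(-27.0), 59), (np.float64(-25.5), 72), (np.float64(-24.0), 89), (np.float64(-22.5), 107), (np.float64(-21.0), 125), (np.float64(-19.5), 144), (np.float64(-18.0), 163), (np.float64(-16.5), 180), (np.float64(-15.0), 191), (np.float64(-13.5), 193), (np.float64(-12.0), 184), (np.float64(-10.5), 166), (np.float64(-9.0), 141), (np.float64(-7.5), 117), (np.float64(-6.0), 102), (np.float64(-4.5), 98), (np.float64(-3.0), 102), (np.float64(-1.5), 109), (np.float64(0.0), 114), (np.float64(1.5), 117), (np.float64(3.0), 117), (np.float64(4.5), 114)]
```

```bash
cat > pl.py <<'E'
from h import *
from plant import bot
import sys
th=np.radians(-3.4);ex=np.array([np.cos(th),np.sin(th),0]);ey=np.array([-np.sin(th),np.cos(th),0]);ez=np.array([0,0,1.])
c,s=np.cos(np.radians(35)),np.sin(np.radians(35))
n_=c*ez+s*ey; t_=c*ey-s*ez
C=np.array([.5921,.0398,.1089])
def target(off,tw=0,ls=0):
    R=np.stack([-t_,-n_,ex],1); R=Ro.from_rotvec(n_*np.radians(tw)).as_matrix()@R
    return C+n_*(off-.019),R
if __name__=="__main__":
    p,R=target(float(sys.argv[1])/1000,float(sys.argv[2]) if len(sys.argv)>2 else 0)
    togo(bot,p,R)
    o=bot.get_obs();d=o["eef_pos"]-(C-.019*n_)
    Rc=Ro.from_euler("xyz",o["tool_rot"]).as_matrix()
    x=Rc[:,0];print("rel ex,t,n mm",np.round([d@ex*1e3,d@t_*1e3,d@n_*1e3],1),"twist",round(np.degrees(np.arctan2(-x@-ex if 0 else x@ex*1.0,-x@t_)),1) ,"tilt",round(np.degrees(np.arccos(-Rc[:,1]@n_)),1),"F ex,t,n",np.round([o["wrist_force"]@ex,o["wrist_force"]@t_,o["wrist_force"]@n_],1),"n",np.round(n_,3),"t",np.round(t_,3))
E
python3 pl.py 90
```

```text
t 5.72 d mm [ 186.3 -175.1  -59.9] rot deg [-31.3 -23.5 -78.3] F [-0.8 -0.9 -0.3] w 43.6 j [-1.11  0.16  0.49  2.02 -0.11  0.99 -0.78]
rel ex,t,n mm [-196.3   99.7  233. ] twist 83.3 tilt 35.3 F ex,t,n [-0.7 -0.6 -0.8] n [0.034 0.573 0.819] t [ 0.049  0.818 -0.574]
```

play_rows:
  increments:
    - [0.023,-0.01,0,-4,-3,-9.8,0.45]
    - [0.023,-0.01,0,-4,-3,-9.8,0.45]
    - [0.023,-0.02,0,-4,-3,-9.8,0.45]
    - [0.023,-0.02,0,-4,-3,-9.8,0.45]
    - [0.023,-0.02,0,-4,-3,-9.8,0.45]

```text
clock: 6.35
eef_pos: [0.527, 0.1731, 0.2273]
tool_rot: [-1.685, -0.384, -1.045]
wrist_force: [0.5, 0.3, 0.1]
grip_width: 0.555
```

```bash
python3 pl.py 90
```

```text
t 6.35 d mm [ 67.5 -92.7 -60.3] rot deg [-11.4  -8.7 -30.2] F [0.5 0.3 0.1] w 48.8 j [-1.2   0.41  0.72  1.85  0.13  1.09 -1.64]
rel ex,t,n mm [-72.9  38.  190.1] twist 31.1 tilt 14.4 F ex,t,n [0.5 0.2 0.2] n [0.034 0.573 0.819] t [ 0.049  0.818 -0.574]
```

play_rows:
  increments:
    - [0.02,-0.025,-0.012,-3.8,-2.9,-10,0.45]
    - [0.02,-0.025,-0.012,-3.8,-2.9,-10,0.45]
    - [0.02,-0.025,-0.012,-3.8,-2.9,-10,0.45]
    - [0.005,-0.01,-0.01,0,0,0,0.45]
    - [0,0,0,0,0,0,0.45]

```text
clock: 6.98
eef_pos: [0.5959, 0.0842, 0.1789]
tool_rot: [-1.572, -0.609, -1.606]
wrist_force: [-0.7, -0.2, 0.1]
grip_width: 0.555
```

```bash
python3 pl.py 60
```

```text
t 6.97 d mm [ -2.4 -20.9 -36.4] rot deg [-0.1 -0.1 -1.3] F [-0.7 -0.2  0.1] w 48.8 j [-1.07  0.72  0.84  1.71  0.06  1.13 -1.96]
rel ex,t,n mm [  1.1  -3.7 101.9] twist 1.1 tilt 0.7 F ex,t,n [-0.6 -0.3 -0. ] n [0.034 0.573 0.819] t [ 0.049  0.818 -0.574]
```

play_rows:
  increments:
    - [-0.002,-0.019,-0.03,0,0,-1.2,0.45]
    - [-0.001,-0.018,-0.028,0,0,0,0.45]
    - [0,0,0,0,0,0,0.45]

```text
clock: 7.35
eef_pos: [0.5925, 0.0497, 0.1219]
tool_rot: [-1.571, -0.6, -1.62]
wrist_force: [-0.1, -0.1, 0.6]
grip_width: 0.547
```

```bash
python3 pl.py 0;python3 - <<'E'
from plant import bot
import cv2,pickle
for n in("scene","top"):
    f=bot.grab_frame(n); pickle.dump(f,open(n+"3.pkl","wb"))
    a=f["image"][140:260,220:340] if n=="scene" else f["image"][120:240,210:330]
    cv2.imwrite(f"pics/{n}3.png",cv2.resize(a,None,fx=5,fy=5,interpolation=2))
E
```

```text
t 7.35 d mm [ -1.  -20.7 -28.5] rot deg [-0.6  0.  -0.6] F [-0.1 -0.1  0.6] w 48.1 j [-1.02  0.77  0.81  1.78  0.04  1.   -1.95]
rel ex,t,n mm [-0.2  0.7 35.3] twist 0.5 tilt 0.7 F ex,t,n [-0.1 -0.4  0.4] n [0.034 0.573 0.819] t [ 0.049  0.818 -0.574]
```

View pics/scene3.png

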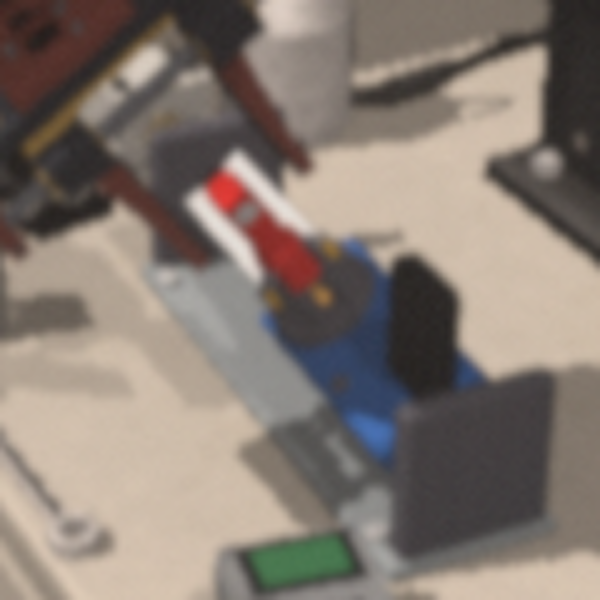

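View pics/top3.png

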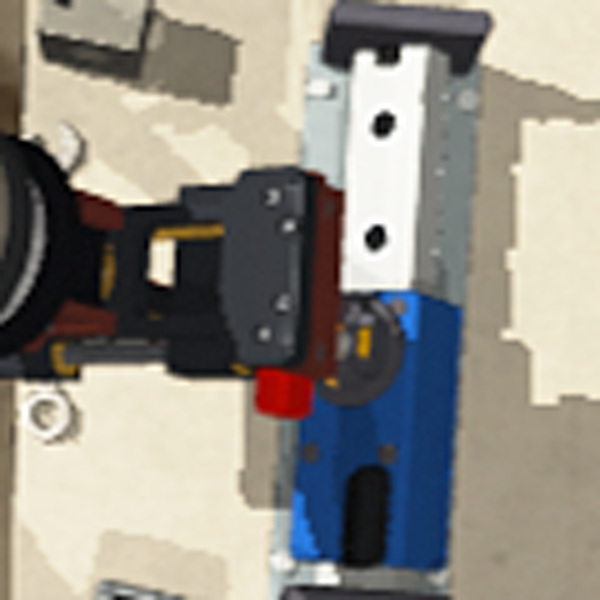

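play_rows:
  increments:
    - [0,-0.011,-0.015,-0.6,0,-0.6,0.45]
    - [0,-0.01,-0.0135,0,0,0,0.45]
    - [0,0,0,0,0,0,0.45]

```text
clock: 7.82
eef_pos: [0.5958, 0.0318, 0.0949]
tool_rot: [-1.563, -0.606, -1.63]
wrist_force: [0.6, 1.1, 0.7]
grip_width: 0.549
```

```bash
python3 pl.py 0
```

```text
t 7.83 d mm [-4.3 -2.8 -1.6] rot deg [-0.2  0.4 -0.3] F [0.6 1.1 0.7] w 48.3 j [-0.99  0.81  0.79  1.8   0.03  0.94 -1.95]
rel ex,t,n mm [4.2 1.6 3.1] twist -0.0 tilt 0.5 F ex,t,n [0.5 0.5 1.2] n [0.034 0.573 0.819] t [ 0.049  0.818 -0.574]
```

play_rows:
  increments:
    - [-0.004,-0.0025,-0.001,0,0,0,0.45]
    - [0,0,0,0,0,0,0.45]

```text
clock: 8.07
eef_pos: [0.5917, 0.029, 0.0939]
tool_rot: [-1.563, -0.607, -1.63]
wrist_force: [0.1, -0.5, -0.1]
grip_width: 0.552
```

```bash
python3 pl.py 0
```

```text
t 8.07 d mm [-0.2 -0.1 -0.6] rot deg [-0.2  0.4 -0.2] F [ 0.1 -0.5 -0.1] w 48.6 j [-0.99  0.8   0.8   1.82  0.03  0.93 -1.96]
rel ex,t,n mm [ 0.2 -0.3  0.6] twist -0.0 tilt 0.5 F ex,t,n [ 0.2 -0.3 -0.4] n [0.034 0.573 0.819] t [ 0.049  0.818 -0.574]
```

Close.

play_rows:
  increments:
    - [0,0,0,0,0,0,0.9]
    - [0,0,0,0,0,0,0.9]
    - [0,0,0,0,0,0,0.9]
    - [0,0,0,0,0,0,0.9]
  squeeze: 30

```text
clock: 8.57
eef_pos: [0.5922, 0.0309, 0.0937]
tool_rot: [-1.562, -0.604, -1.629]
wrist_force: [1.5, 0.1, -2.1]
grip_width: 0.179
```

```bash
python3 pl.py 0
```

```text
t 8.57 d mm [-0.7 -2.  -0.4] rot deg [-0.4  0.4 -0.4] F [ 1.5  0.1 -2.1] w 15.8 j [-0.99  0.8   0.79  1.82  0.03  0.93 -1.96]
rel ex,t,n mm [0.6 1.5 1.5] twist 0.1 tilt 0.7 F ex,t,n [ 1.4  1.4 -1.6] n [0.034 0.573 0.819] t [ 0.049  0.818 -0.574]
```

play_rows:
  increments:
    - [0,0.004,0.0057,0,0,0,0.9]
    - [0,0.004,0.0057,0,0,0,0.9]
    - [0,0,0,0,0,0,0.9]

```text
clock: 8.95
eef_pos: [0.5925, 0.0387, 0.1048]
tool_rot: [-1.561, -0.605, -1.629]
wrist_force: [3.1, -2.8, -10.6]
grip_width: 0.177
```

```bash
python3 pl.py 0
```

```text
t 8.95 d mm [ -1.   -9.8 -11.4] rot deg [-0.3  0.5 -0.4] F [  3.1  -2.8 -10.6] w 15.6 j [-1.    0.79  0.8   1.8   0.03  0.96 -1.96]
rel ex,t,n mm [ 0.4  1.5 15. ] twist 0.1 tilt 0.7 F ex,t,n [  3.2   3.9 -10.2] n [0.034 0.573 0.819] t [ 0.049  0.818 -0.574]
```

play_rows:
  increments:
    - [0,0.0003,0.0004,0.34,5.73,8.19,0.9]
    - [0,0.0003,0.0004,0.34,5.73,8.19,0.9]
    - [0,0.0003,0.0004,0.34,5.73,8.19,0.9]

```text
clock: 9.32
eef_pos: [0.5926, 0.039, 0.1052]
tool_rot: [-1.905, -0.51, -1.0]
wrist_force: [3.6, -2.6, -9.6]
grip_width: 0.183
```

```bash
python3 pl.py 14 30
```

```text
t 9.32 d mm [-0.6 -2.  -0.4] rot deg [-0.5 -0.2 -1. ] F [ 3.6 -2.6 -9.6] w 16.1 j [-0.91  0.73  0.65  1.8   0.16  0.98 -1.54]
rel ex,t,n mm [ 0.5  1.5 15.5] twist 30.9 tilt 0.7 F ex,t,n [ 3.8  3.6 -9.2] n [0.034 0.573 0.819] t [ 0.049  0.818 -0.574]
```

play_rows:
  increments:
    - [0,0.0003,0.0004,0.34,5.73,8.19,0.9]
    - [0,0.0003,0.0004,0.34,5.73,8.19,0.9]
    - [0,0.0003,0.0004,0.34,5.73,8.19,0.9]
    - [0,0.0003,0.0004,0.34,5.73,8.19,0.9]
    - [0,0,0,0.31,5.16,7.4,0.9]

```text
clock: 9.95
eef_pos: [0.5929, 0.0386, 0.1049]
tool_rot: [-2.164, -0.081, -0.182]
wrist_force: [2.7, -1.2, -10.3]
grip_width: 0.182
```

```bash
python3 pl.py 14 80
```

```text
t 9.95 d mm [-1.  -1.7 -0.1] rot deg [-0.8 -0.9 -1.2] F [  2.7  -1.2 -10.3] w 16.0 j [-0.75  0.67  0.42  1.78  0.33  1.04 -0.8 ]
rel ex,t,n mm [ 0.8  1.4 15.1] twist 81.6 tilt 0.7 F ex,t,n [ 2.8  5.1 -9. ] n [0.034 0.573 0.819] t [ 0.049  0.818 -0.574]
```

play_rows:
  increments:
    - [0,-0.0032,-0.0045,0,0,0,0.9]
    - [0,0,0,0,0,0,0.9]

```text
clock: 10.2
eef_pos: [0.5928, 0.0353, 0.1]
tool_rot: [-2.163, -0.084, -0.186]
wrist_force: [1.6, 0.4, -4.8]
grip_width: 0.175
```

```bash
python3 pl.py 8 80;python3 - <<'E'
from plant import bot
import cv2,pickle
for n in("scene",):
    f=bot.grab_frame(n); pickle.dump(f,open(n+"4.pkl","wb"))
    a=f["image"][140:260,220:340] if n=="scene" else f["image"][120:240,210:330]
    cv2.imwrite(f"pics/{n}4.png",cv2.resize(a,None,fx=5,fy=5,interpolation=2))
E
```

```text
t 10.2 d mm [-1.1 -1.8 -0.1] rot deg [-0.8 -0.8 -1. ] F [ 1.6  0.4 -4.8] w 15.4 j [-0.75  0.67  0.42  1.78  0.33  1.02 -0.8 ]
rel ex,t,n mm [1.  1.4 9.2] twist 81.3 tilt 0.8 F ex,t,n [ 1.6  3.2 -3.7] n [0.034 0.573 0.819] t [ 0.049  0.818 -0.574]
```

View pics/scene4.png

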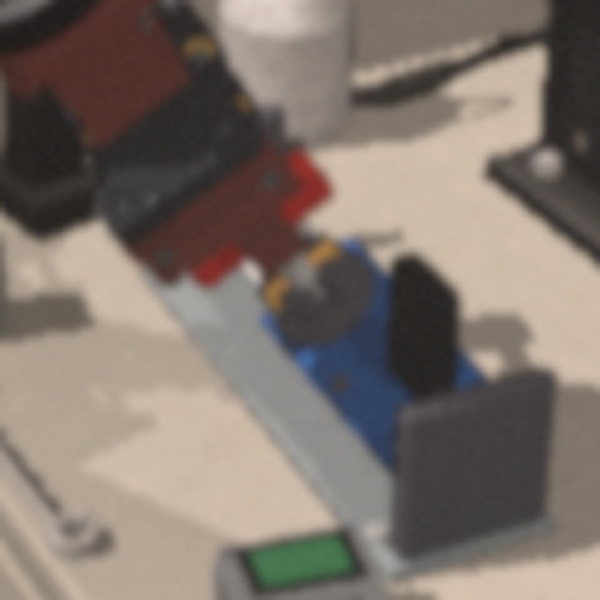

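play_rows:
  increments:
    - [0,0,0,0,0,0,0.6]
    - [0,0,0,0,0,0,0.6]
    - [0,0,0,0,0,0,0.6]

```text
clock: 10.62
eef_pos: [0.5929, 0.0343, 0.1019]
tool_rot: [-2.166, -0.086, -0.189]
wrist_force: [0.1, 0.1, -0.1]
grip_width: 0.398
```

```bash
python3 pl.py 8 80
```

```text
t 10.62 d mm [-1.1 -0.8 -2. ] rot deg [-0.6 -0.7 -0.8] F [ 0.1  0.1 -0.1] w 35.0 j [-0.75  0.67  0.42  1.78  0.33  1.03 -0.81]
rel ex,t,n mm [ 1.1 -0.5 10.1] twist 81.1 tilt 0.6 F ex,t,n [ 0.1  0.1 -0. ] n [0.034 0.573 0.819] t [ 0.049  0.818 -0.574]
```

play_rows:
  increments:
    - [0.0,0.017,0.0245,0,0,0,0.6]
    - [0.001,0.023,0.033,0,0,0,0.6]
    - [0.001,0.03,0.04,0,0,0,0.6]
    - [-0.03,0.04,0.04,0,0,0,0.6]

```text
clock: 11.12
eef_pos: [0.5638, 0.1394, 0.2408]
tool_rot: [-2.174, -0.083, -0.198]
wrist_force: [-0.4, -0.5, -0.0]
grip_width: 0.401
```

```bash
python3 pl.py 8 80;python3 - <<'E'
from plant import bot
import cv2,pickle
for n in("scene","top"):
    f=bot.grab_frame(n); pickle.dump(f,open(n+"5.pkl","wb"))
    a=f["image"][140:260,220:340] if n=="scene" else f["image"][120:250,210:340]
    cv2.imwrite(f"pics/{n}5.png",cv2.resize(a,None,fx=4.5,fy=4.5,interpolation=2))
E
```

```text
t 11.12 d mm [  27.9 -105.9 -140.9] rot deg [-0.2 -0.9 -0.3] F [-0.4 -0.5 -0. ] w 35.3 j [-0.9   0.53  0.42  1.64  0.3   1.37 -0.84]
rel ex,t,n mm [-34.1   4.4 183.1] twist 80.8 tilt 0.6 F ex,t,n [-0.3 -0.4 -0.3] n [0.034 0.573 0.819] t [ 0.049  0.818 -0.574]
```

View pics/scene5.png

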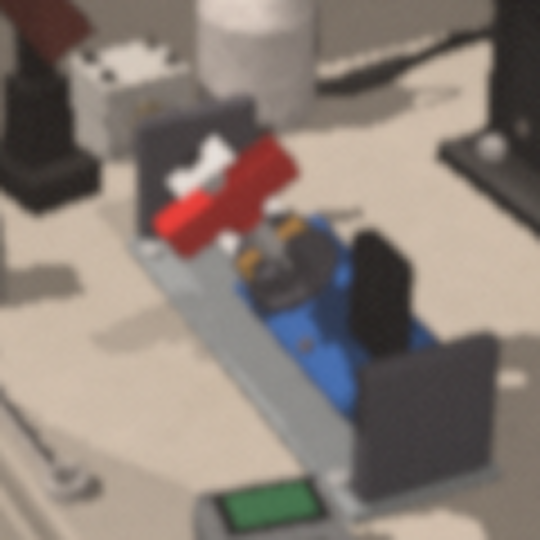

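View pics/top5.png

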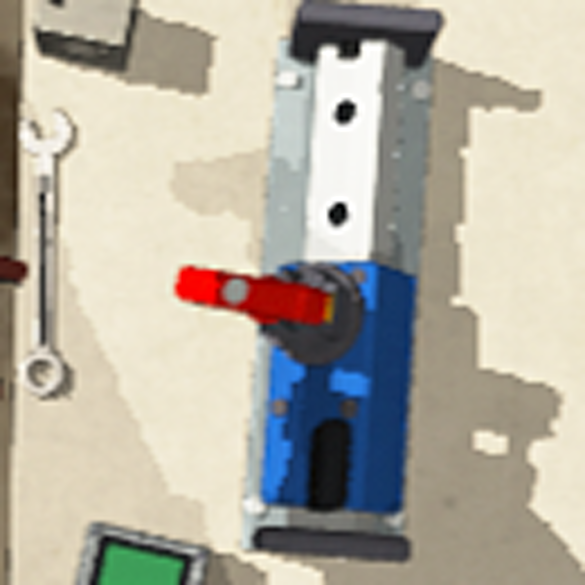

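```bash
cat > chk.py <<'E'
from pl import *
import sys
np.set_printoptions(precision=1,suppress=True)
O=np.array([.5181,.0082,0])
for n in sys.argv[1:]:
    f=pickle.load(open(n+".pkl","rb"));W=cloud(f);I=f["image"].astype(int)
    X,Y,Z=np.moveaxis(np.nan_to_num(W),-1,0)
    red=(I[...,2]>100)&(I[...,1]<90)&(I[...,0]<90)&(I[...,2]>2*I[...,1])&(X>.5)&(X<.75)&(Y>-.04)&(Y<.12)&(Z>.07)&(Z<.18)
    p=W[red]-O;q=np.stack([p@ex,p@t_,p@n_],1)*1000
    print(n,len(q),"\n",np.percentile(q,[2,25,50,75,90,98],axis=0))
    q2=q[:,:2];r=cv2.minAreaRect(q2.astype(np.float32));print(r)
    d=(W-O);e=d@ex*1000;y=d@ey*1000
    dark=(I.max(-1)<75)&(Z>.1)&(Z<.125)&(abs(y)<12)&(e>-40)&(e<160)
    if dark.any(): print("fin x",np.percentile(e[dark],[2,50,98]),"y",np.median(y[dark]))
E
python3 chk.py top0 scene0 top5 scene5
```

```text
top0 361 
 [[ 39.3 -41.2 100.1]
 [ 54.2 -39.7 110.7]
 [ 70.3 -38.3 119.4]
 [ 88.3 -33.7 121.4]
 [ 98.6 -28.6 122.5]
 [104.2 -26.2 123.8]]
((72.10939025878906, -33.520530700683594), (69.40971374511719, 18.311859130859375), 0.0001677118707448244)
fin x [-18.2  -0.4  19.4] y 1.1289120745692893
scene0 140 
 [[ 37.4 -37.6 102.7]
 [ 40.  -33.7 116.4]
 [ 47.7 -30.5 120.6]
 [ 65.8 -27.4 122. ]
 [ 94.5 -25.5 122.9]
 [102.2 -23.5 123.8]]
((70.68445587158203, -31.10003662109375), (14.842443466186523, 69.73267364501953), 88.53804016113281)
fin x [-19.3  -8.1  13.9] y 6.582037139553108
top5 249 
 [[ 60.9 -66.9 107.3]
 [ 65.5 -60.  126. ]
 [ 70.5 -42.6 128.4]
 [ 74.8 -20.1 129.3]
 [ 79.1  -8.5 130.2]
 [ 81.8  -1.4 131.1]]
((72.16497039794922, -33.04916763305664), (71.03691101074219, 20.59259033203125), 85.94898986816406)
fin x [-18.6  -0.4  19.4] y 1.226826731404619
scene5 322 
 [[ 60.  -61.  106.4]
 [ 64.3 -46.3 117.4]
 [ 66.8 -30.1 124.1]
 [ 70.2 -13.6 128.3]
 [ 73.9  -4.4 129.5]
 [ 80.7   1.1 130.4]]
((70.88980865478516, -29.108848571777344), (68.03211975097656, 18.827165603637695), 79.22388458251953)
fin x [-19.6  -6.1  15.1] y 6.788139460950209
```

```bash
cat > fn.py <<'E'
from pl import *
O=np.array([.5181,.0082,0])
p=O-.043*ex+.0005*ey+[0,0,float(sys.argv[1])/1000]
togo(bot,p,down(-3.4))
o=bot.get_obs();d=o["eef_pos"]-O;print("rel e,y,z",np.round([d@ex*1e3,d@ey*1e3,d[2]*1e3],1),"F",np.round([o["wrist_force"]@ex,o["wrist_force"]@ey],1))
E
python3 fn.py 160
```

```text
t 11.22 d mm [ -87.9 -135.1  -82.2] rot deg [34.4  0.4  8.6] F [ 0.   0.2 -0.8] w 35.2 j [-0.91  0.52  0.41  1.64  0.3   1.37 -0.84]
rel e,y,z [ 36.7 140.6 242.2] F [0.  0.2]
```

play_rows:
  increments:
    - [-0.03,-0.03,0,9,0,2.2,1]
    - [-0.03,-0.035,0,9,0,2.2,1]
    - [-0.02,-0.035,-0.01,9,0,2.2,1]
    - [-0.005,-0.03,-0.03,7.4,0,2,1]
    - [0,0,0,0,0,0,1]
  squeeze: 20

```text
clock: 11.85
eef_pos: [0.4761, 0.0159, 0.199]
tool_rot: [-1.561, -0.014, -0.056]
wrist_force: [0.8, -0.3, 0.2]
grip_width: 0.001
```

```bash
python3 fn.py 93
```

```text
t 11.85 d mm [  -0.9   -4.6 -106. ] rot deg [-0.5  0.8 -0.2] F [ 0.8 -0.3  0.2] w 0.1 j [-0.51  0.17  0.4   2.07 -0.09  0.9  -0.12]
rel e,y,z [-42.4   5.2 199. ] F [ 0.8 -0.3]
```

play_rows:
  increments:
    - [-0.001,-0.004,-0.045,-0.5,0.8,0,1]
    - [0,-0.001,-0.045,0,0,0,1]
    - [0,0,-0.01,0,0,0,1]
    - [0,0,0,0,0,0,1]

```text
clock: 12.35
eef_pos: [0.4782, 0.0153, 0.0994]
tool_rot: [-1.569, -0.004, -0.056]
wrist_force: [-0.3, 0.3, 0.6]
grip_width: 0.002
```

```bash
python3 fn.py 93
```

```text
t 12.35 d mm [-3.  -4.  -6.4] rot deg [-0.1  0.2 -0.2] F [-0.3  0.3  0.6] w 0.2 j [-0.47  0.34  0.37  2.15 -0.19  0.68 -0.03]
rel e,y,z [-40.3   4.7  99.4] F [-0.3  0.3]
```

play_rows:
  increments:
    - [0,-0.004,-0.005,0,0,0,1]
    - [0,0,0,0,0,0,1]
    - [0.008,-0.0005,0,0,0,0,1]
    - [0.008,-0.0005,0,0,0,0,1]

```text
clock: 12.85
eef_pos: [0.4958, 0.0105, 0.0972]
tool_rot: [-1.568, -0.006, -0.055]
wrist_force: [-4.6, 0.6, 0.4]
grip_width: 0.003
```

```bash
python3 fn.py 93
```

```text
t 12.85 d mm [-20.6   0.8  -4.2] rot deg [-0.1  0.4 -0.2] F [-4.6  0.6  0.4] w 0.3 j [-0.44  0.37  0.36  2.11 -0.2   0.69 -0.  ]
rel e,y,z [-22.4   0.9  97.2] F [-4.6  0.3]
```

play_rows:
  increments:
    - [0.012,-0.0007,-0.001,0,0,0,1]
    - [0.012,-0.0007,-0.001,0,0,0,1]
    - [0.012,-0.0007,0,0,0,0,1]
    - [0.012,-0.0007,0,0,0,0,1]
    - [0.01,-0.0006,0,0,0,0,1]

```text
clock: 13.48
eef_pos: [0.5567, 0.0067, 0.0948]
tool_rot: [-1.568, -0.003, -0.056]
wrist_force: [-3.9, 0.6, 3.4]
grip_width: 0.002
```

```bash
python3 fn.py 93
```

```text
t 13.47 d mm [-81.5   4.6  -1.8] rot deg [-0.1  0.2 -0.2] F [-3.9  0.6  3.4] w 0.2 j [-0.4   0.46  0.35  1.97 -0.23  0.74  0.03]
rel e,y,z [38.6  0.8 94.8] F [-3.9  0.3]
```

play_rows:
  increments:
    - [0.01,-0.0006,0,0,0,0,1]
    - [0.008,-0.0005,0,0,0,0,1]
    - [0.005,-0.0003,0,0,0,0,1]
    - [0.004,-0.0002,0,0,0,0,1]
    - [0,0,0,0,0,0,1]

```text
clock: 14.1
eef_pos: [0.5869, 0.0048, 0.0948]
tool_rot: [-1.569, -0.005, -0.056]
wrist_force: [-1.4, -0.3, -0.3]
grip_width: 0.004
```

```bash
python3 fn.py 93
```

```text
t 14.1 d mm [-111.6    6.5   -1.8] rot deg [-0.1  0.3 -0.2] F [-1.4 -0.3 -0.3] w 0.4 j [-0.38  0.5   0.35  1.9  -0.24  0.77  0.05]
rel e,y,z [68.8  0.6 94.8] F [-1.4 -0.3]
```

play_rows:
  increments:
    - [0.004,-0.0002,0,0,0,0,1]
    - [0.004,-0.0002,0,0,0,0,1]
    - [0,0,0,0,0,0,1]

```text
clock: 14.48
eef_pos: [0.5892, 0.0048, 0.094]
tool_rot: [-1.568, 0.008, -0.056]
wrist_force: [-0.4, -0.4, 0.4]
grip_width: 0.006
```

```bash
python3 fn.py 93
```

```text
t 14.47 d mm [-114.     6.5   -1. ] rot deg [-0.2 -0.4 -0.2] F [-0.4 -0.4  0.4] w 0.6 j [-0.38  0.51  0.35  1.89 -0.24  0.79  0.05]
rel e,y,z [71.2  0.8 94. ] F [-0.4 -0.4]
```

play_rows:
  increments:
    - [0.006,-0.0004,0,0,0,0,1]
    - [0.006,-0.0004,0,0,0,0,1]

```text
clock: 14.72
eef_pos: [0.5891, 0.0049, 0.0927]
tool_rot: [-1.567, 0.034, -0.055]
wrist_force: [-22.9, 1.5, 17.5]
grip_width: 0.001
```

```bash
python3 fn.py 93
```

```text
t 14.72 d mm [-113.8    6.4    0.3] rot deg [-0.4 -1.9 -0.2] F [-22.9   1.5  17.5] w 0.1 j [-0.37  0.53  0.35  1.87 -0.25  0.82  0.05]
rel e,y,z [71.   0.9 92.7] F [-22.9   0.1]
```

Home against the stop. Back off gently and retreat.

play_rows:
  increments:
    - [-0.002,0,0,0,0,0,1]
    - [-0.015,0.001,0,0,0,0,1]
    - [-0.02,0.001,0.02,0,0,0,1]
    - [-0.03,0.002,0.06,0,0,0,1]
    - [-0.05,0.06,0.04,0,0,0,1]

```text
clock: 15.35
eef_pos: [0.4889, 0.0494, 0.1984]
tool_rot: [-1.568, 0.029, -0.061]
wrist_force: [0.2, 2.6, 0.2]
grip_width: 0.003
```

play_rows:
  increments:
    - [-0.04,0.06,0.02,0,0,0,1]
    - [0,0.06,0,0,0,0,1]
    - [0,0.06,0,0,0,0,1]
    - [0,0,0,0,0,0,1]

```text
clock: 15.85
eef_pos: [0.4527, 0.2298, 0.2202]
tool_rot: [-1.557, 0.016, -0.057]
wrist_force: [1.0, -1.1, -0.1]
grip_width: 0.002
```

```bash
python3 - <<'E'
from plant import bot
import cv2,pickle
for n in("scene","top"):
    f=bot.grab_frame(n); pickle.dump(f,open(n+"6.pkl","wb"))
    a=f["image"][140:310,190:360] if n=="scene" else f["image"][100:300,190:340]
    cv2.imwrite(f"pics/{n}6.png",cv2.resize(a,None,fx=3,fy=3,interpolation=2))
E
sed -i 's/e<160/e<125/' chk.py; python3 chk.py top6 scene6; python3 fn.py 93
```

```text
top6 253 
 [[160.1 -67.3 106.6]
 [164.1 -58.7 124.5]
 [168.4 -41.9 127.7]
 [173.  -19.8 129.1]
 [177.7  -6.6 130. ]
 [180.6  -1.2 131.1]]
((170.38124084472656, -33.1261100769043), (71.32847595214844, 18.64235496520996), 80.87394714355469)
fin x [ 80.   97.5 117.9] y 0.7934050531198352
scene6 235 
 [[159.8 -62.6 105.3]
 [163.6 -50.3 113.7]
 [165.6 -37.1 119.2]
 [168.4 -21.6 125.7]
 [169.9  -5.4 128.2]
 [172.5   1.  129.2]]
((166.0266571044922, -31.214458465576172), (17.175640106201172, 67.73560333251953), 2.018164873123169)
fin x [ 80.   94.2 119.4] y 5.8065198238490225
t 15.95 d mm [  21.8 -213.3 -126.9] rot deg [-0.7 -0.9  0.2] F [-0.1 -0.3 -0.1] w 0.6 j [-0.82  0.21  0.28  1.97 -0.09  0.99 -0.55]
rel e,y,z [-77.4 212.1 219.9] F [-0.1 -0.3]
```

View pics/scene6.png

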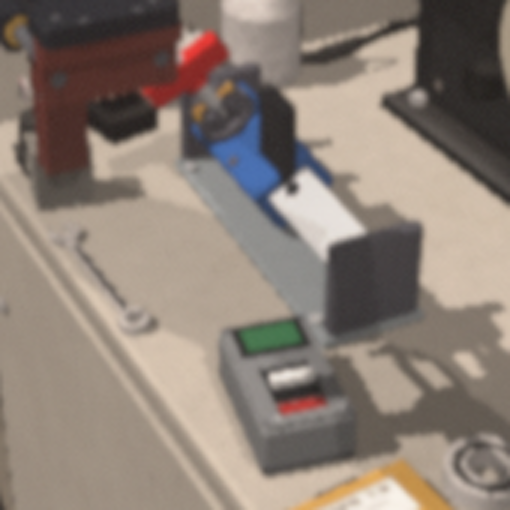

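View pics/top6.png

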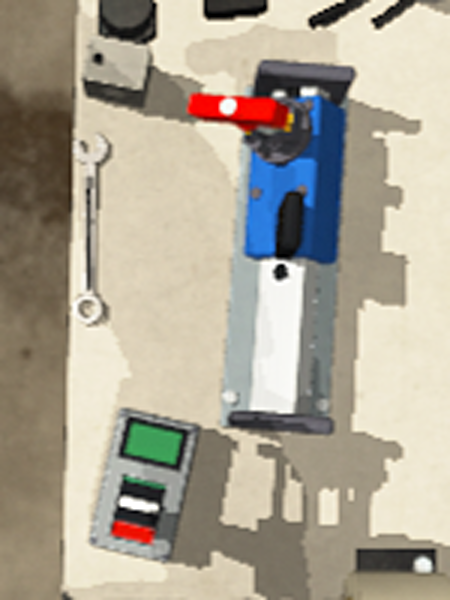

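```bash
python3 - <<'E'
from plant import bot
print(bot.finish_job())
E
```

```text
the job is handed in; nothing more can be done
None
```

I switched the readout box off, parked the plunger in its rest notch, and pushed the carriage home against the bumper. I then handed the job in at about 16 s, with the arm clear of everything. No verdict was reported.

- **Switch:** the last pictures show red. Measured just after I pushed it, the ridge had moved 12 mm in the top view, against 12 mm for fully off. In the scene view it had moved about 11 to 12 mm.
- **Plunger:** the handle is turned about 80°, and its outer face stands about 7.5 to 8 mm further out than at the start. It held that position after release and through the slide.
- **Carriage:** it did not move under a final push of about 23 N, so I took it as home. The top view puts its travel at about 98 mm, not the nominal 100 mm. That is inside the 4 mm tolerance; I did not find out whether the difference is camera error or a slight rebound off the rubber.
- **Bystanders:** the spanner and bored block look unmoved in the last top picture; I did not measure them.

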